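# Hang the pipe ring on the paint stand's hook

### The arm

A 6-joint arm with a two-finger parallel gripper is mounted at the origin on the work surface; the furniture and walls round the work are solid. World frame = base frame: x ahead of the robot, y to its left, z up, the work surface at z = 0. Lengths are in m, angles in rad, forces in N, time in s.
With the tool pointing down it reaches from about 0.375 to 0.9 m from the base axis. Payload 3.1 kg.
Tool frame: the origin (TCP) lies between the finger pads; the fingertips stand 22 mm ahead of it and the grasp point (between the pads) lies 3 mm ahead of it; z points along the fingers, y is the line along which they close (so a half turn about z gives the same grasp; the last joint's range is limited). The gripper opens to 87 mm and grips with 3 to 60 N. Pads are 19 mm wide; open, the fingers measure 117 mm over their backs; the gripper's body (75 mm by 190 mm) begins 51 mm behind the grasp point.
Start: joints at [-1.518, 0.527, 1.433, -0, 1.181, -0.178], TCP at [0.143, -0.608, 0.245] pointing down, gripper open.
Joint ranges: [-3.08, 3.08], [-0.75, 2.2], [0.22, 2.44], [-1.43, 4.57], [0, 2.65], [-2.85, 2.85]. Speed limits (rad/s): [2.79, 2.79, 3.14, 3.14, 3.14, 3.14].

### API

Orientations are given as a unit quaternion [x, y, z, w].
In Python, from rig import robot gives the robot as it stands.
- The arm moves only by the tool move_arm, never from a script. Its argument "series" is text: rows parted by semicolons, each of 6 numbers parted by spaces: the shift along the tool's x, y, z in mm, then the turn, a rotation vector about the tool's x, y, z in degrees. In form: dx dy dz ax ay az; .... A call has 1 to 8 rows; each row is the pose to reach, as a shift and turn from the pose commanded when the call began, along the tool's axes at that moment; what a row does not reach only later rows make up. A row lasts 1/12 s, in which the tool goes at most 41.7 mm and 7.16 degrees, less where a joint would pass 70% of its speed; a pose out of reach is approached as far as the arm can. A call with a gripper value outside its range is refused whole. "jaw" is the opening, from 0 (shut) to 1 (fully open), set as the call begins (left out, the last holds). The fingers move at their own pace and stop on an object; "newtons" is the grip in N (left out, the last holds). Time passes only in rows, so rows that repeat a pose let the fingers close. It gives the time, the measured TCP pose, the force, the opening and the grip force at its end, in the units of the state.
- robot.get_obs(): the state, without advancing time (a new reading comes with each control period).
- robot.camera(name): name is "scene" or "top" or "wrist"; returns a dict with "img" (400x640x3 uint8, red, green, blue), "mtx" (3x3 intrinsics, pixels), "world_to_cam" (4x4, takes a point from world to camera coordinates). Camera axes: x right, y down, z forward; pixel columns grow to the right and rows downward; lengths in m; the calibration is good to about 2 mm. A picture is of the moment at which its call begins. There is no depth.
- robot.hand_in(): hands the job in; it is judged then, once.
Trained networks look in a picture, given as the dict that the camera call returned (one of the last four; its "shot" number tells which), for a name from the list of things; names that differ only in an ending like _2 or _b are one class to them, and where a whole thing is asked for, a point or a joint stands for the part that bears it (a point fixed in the world has none). Each returns a list of dicts, best first, with "p" (0 to 1); they miss things now and then, are a little off and sometimes report something else, mostly with a low value. They report only what shows in the picture. A call takes as long as a camera call.
- robot.search_frame(picture, thing): "xyz" ([x, y, z] in m, in world coordinates, good to about 4 mm: the middle of the surface that is visible of it).
- robot.tip_of(picture, thing): "xyz" ([x, y, z] in m, in world coordinates, good to about 4 mm: a listed point, or the origin of a listed thing).
The state is a dict: "time": time; "q": joint angles; "joint_velocities": joint speeds; "joint_torque": joint torques, N m; "position": TCP position; "tool_rot": TCP orientation; "ft_force": force on the tool from outside, world axes, zero at the start; "moment": the same for the moment, N m; "grip_width": finger opening in m; "grip_force": force on a finger pad.
Only numpy, scipy, OpenCV 4.12 (cv2) and the standard library are available. Lean on these libraries where they do the work, as an engineer would, in place of code of your own. Each camera call takes 0.05 s, during which the arm holds its last target. There are 200 camera calls.

### The job

Hang the sawn ring of steel pipe on the hook of the small paint stand, ready for spraying: bring it sideways over the upturned tip of the hook with the hook inside its bore, lower it into the throat so that it hangs on the bar between the tip and the post, and let go. Leave the paste tin and the piece of channel where they are.

Things in the scene. Friction and masses are not known exactly. Their poses are not given: they have to be found in the camera images.
- ring_center (a point): Centre of the plain grey sawn ring of pipe: outside 48 mm, bore 40 mm, 52 mm long, both ends open and alike, 0.24 to 0.44 kg. It starts lying on its side in a fixed wooden saddle (38 mm wide, 10 mm high, 62 mm long along the ring's axis), centre 31 mm above the bench; grip it from above across its diameter. z is the pipe's axis (level).
- hook_seat (a point): Middle of the hook's throat, on the axis of its level round bar (8 mm, steel, 160 mm up). Free end to -x, z up. To +x, 46 mm off: a 16 mm post, 168 mm high, on a fixed base plate 90 mm square. To -x, 46 to 55 mm off: the upturned tip, rising 14 mm above the bar's axis. The ring goes on from -x, axis along x, centre best 5 mm above this point to clear the tip; hanging, it is 15 mm below.
- tin: Bystander: round yellow tin with a grey lid, 72 mm across, 49 mm high, origin at the middle of its underside, z up.
- channel: Bystander: short light grey offcut of U channel, 37 x 105 x 26 mm (x, y, z), origin at the middle of its underside, z up.

How it is judged:
At the end, for the whole second after the job is handed in: The ring hangs at rest on the bar of the hook, between the upturned tip and the post: its centre within 24 mm of the seat point along the bar, within 12 mm of it sideways, 9 to 22 mm below it, and its axis within 0.4 rad of the bar (x of ring_center in the frame of hook_seat between -0.024 and 0.024 m and y of ring_center in the frame of hook_seat between -0.012 and 0.012 m and z of ring_center in the frame of hook_seat between -0.022 and -0.009 m and angle between the z axis of ring_center and the x axis of hook_seat, either way round below 0.4 rad and linear speed of pipe_ring below 0.05 m/s); the robot touches nothing.
It fails at once if the paste tin is moved by more than 30 mm (distance of tin from where it was at the start of the episode above 0.03 m).
It fails at once if the piece of channel is moved by more than 30 mm (distance of channel from where it was at the start of the episode above 0.03 m).
It also fails if it takes over 43 s, if anything falls off the work surface, if the arm or the gripper's body presses on something with over 40 N, if the wrist force passes 120 N, or if a joint passes its speed limit or range.

## Working session

There is one attempt and no reset: what is moved stays moved. The work goes in short steps, Python scripts to look and compute and a tool call to move; the robot and the scene stay as the last step left them, time stands still between calls to the robot, and variables do not carry over. Pictures are saved under pics/ and viewed, at most 10 in all, crops included, and the job is handed in when it is done.

Besides the shell and the picture viewer there is one more tool, called after ">>>" in YAML: its name, and indented under it one key for each argument. move_arm: Moves the arm, as the interface text tells. Its arguments: {"type":"object","properties":{"series":{"type":"string"},"jaw":{"type":"number"},"newtons":{"type":"number"}},"required":["series"]}

```bash
mkdir -p pics
cat > h.py <<'E'
import numpy as np,cv2
from rig import robot
from scipy.spatial.transform import Rotation as R
def save(c,n): cv2.imwrite(f'pics/{n}.png',c['img'][:,:,::-1])
def proj(c,p):
    p=c['world_to_cam']@np.append(p,1); q=c['mtx']@p[:3]; return (q[:2]/q[2]).round(1)
def ray(c,uv,z):
    M=c['world_to_cam'];Rm=M[:3,:3];o=-Rm.T@M[:3,3]
    d=Rm.T@np.linalg.solve(c['mtx'],[*uv,1]);return o+d*(z-o[2])/d[2]
def totool(v):
    o=robot.get_obs();return R.from_quat(o['tool_rot']).inv().apply(v)*1000
E
python3 - <<'E'
from h import *
for n in ['scene','top']:
    c=robot.camera(n);save(c,n+'0')
    for t in ['ring_center','hook_seat','tin','channel']:
        for r in robot.tip_of(c,t)[:2]: print(n,t,np.round(r['xyz'],4),round(r['p'],2),proj(c,r['xyz']))
o=robot.get_obs();print(o['position'],R.from_quat(o['tool_rot']).as_matrix().round(3))
a=cv2.imread('pics/scene0.png');b=cv2.imread('pics/top0.png');
E
```

```text
scene ring_center [0.4413 0.2746 0.0317] 0.74 [218.9 272.3]
scene tin [ 4.49e-01  7.40e-02 -3.00e-04] 0.91 [316.8 246.6]
scene channel [ 0.4432 -0.028   0.0009] 0.68 [362.4 232.4]
top ring_center [0.4413 0.2781 0.0331] 0.84 [227.7 207.8]
top hook_seat [ 0.4636 -0.1491  0.1599] 0.91 [414.8 190.5]
top tin [0.4514 0.0755 0.0006] 0.95 [311.  205.1]
top channel [ 0.4492 -0.0337 -0.0032] 0.86 [354.4 206.1]
[ 0.14297845 -0.60840935  0.24451148] [[ 0.973  0.229 -0.   ]
 [ 0.229 -0.973  0.   ]
 [-0.    -0.    -1.   ]]
```

View pics/top0.png

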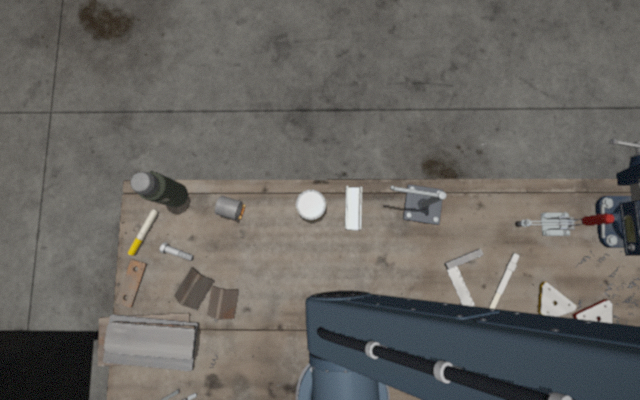

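View pics/scene0.png

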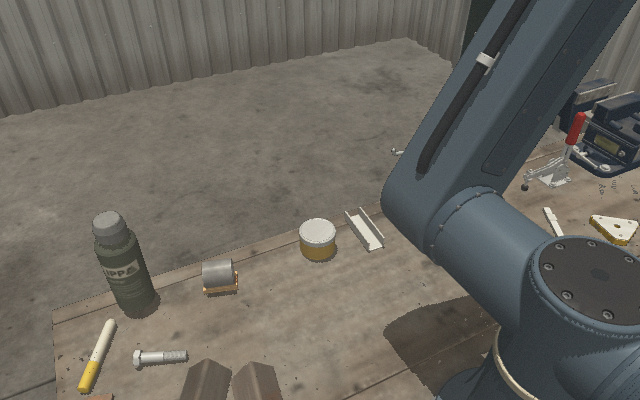

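The top view shows the ring at (228,207) with its axis nearly along image x (world y). The hook's tip is at about (393,189) and the post at (443,193), so the free end points to world +y. The scene view shows the ring in its saddle at (219,272), with the hook mostly hidden. I'll turn the tool so its x points to +y and move to mid-bench.

>>> move_arm:
  series: "25 -28 -6 0 0 -5; 50 -56 -12 0 0 -10; 75 -84 -20 0 0 -15; 100 -112 -28 0 0 -20; 125 -140 -35 0 0 -25; 150 -168 -45 0 0 -30; 175 -196 -50 0 0 -35; 200 -224 -55 0 0 -40"
  jaw: 1

```text
time: 1.17
position: [0.2871, -0.3431, 0.3003]
tool_rot: [0.893, 0.45, 0.0, 0.001]
ft_force: [1.4, -0.3, -0.4]
grip_width: 0.0871
grip_force: 0.0
```

Run:
```python
from h import *
o=robot.get_obs();print(o['time'],o['position'],R.from_quat(o['tool_rot']).as_matrix().round(3))
print(totool(np.array([.43,-.06,.33])-o['position']))
c=robot.camera('wrist');M=c['world_to_cam'];Rt=R.from_quat(o['tool_rot']).as_matrix()
print('cam in tool',Rt.T@(-M[:3,:3].T@M[:3,3]-o['position']),'cam axes in tool',(Rt.T@M[:3,:3].T).round(2),c['mtx'])
```

```text
1.1667 [ 0.28706163 -0.3431249   0.300276  ] [[ 0.596  0.803  0.001]
 [ 0.803 -0.596 -0.001]
 [-0.     0.001 -1.   ]]
[312.54070654 -53.82322794 -29.93280989]
cam in tool [ 0.06657402 -0.00021026 -0.13974454] cam axes in tool [[ 0.   -0.97 -0.25]
 [ 1.    0.    0.  ]
 [-0.   -0.25  0.97]] [[295.08228713   0.         318.81027353]
 [  0.         295.08228713 199.91721645]
 [  0.           0.           1.        ]]
```

>>> move_arm:
  series: "33 -2 -4 0 0 -5; 66 -5 -8 0 0 -10; 100 -7 -12 0 0 -15; 133 -9 -16 0 0 -20; 166 -11 -20 0 0 -25; 200 -14 -24 0 0 -30; 233 -16 -28 0 0 -35; 264 -18 -30 0 0 -37"

```text
time: 1.88
position: [0.431, -0.121, 0.3303]
tool_rot: [0.705, 0.71, 0.0, 0.001]
ft_force: [0.3, -0.1, 0.3]
grip_width: 0.0873
grip_force: 0.0
```

Run:
```python
from h import *
o=robot.get_obs();print(o['time'],o['position'],R.from_quat(o['tool_rot']).as_matrix().round(3))
c=robot.camera('wrist');save(c,'w1')
for t in ['hook_seat','channel','ring_center']:
  for r in robot.tip_of(c,t)[:2]: print(t,np.round(r['xyz'],4),round(r['p'],2),proj(c,r['xyz']))
c=robot.camera('top')
im=cv2.resize(c['img'][150:250,170:480],None,fx=2.58,fy=2.58,interpolation=cv2.INTER_CUBIC)
w=cv2.imread('pics/w1.png')
cv2.imwrite('pics/t1.png',im[:,:,::-1])
```

```text
1.8833 [ 0.43103498 -0.12095031  0.33029494] [[-0.007  1.     0.001]
 [ 1.     0.007 -0.001]
 [-0.001  0.001 -1.   ]]
hook_seat [ 0.4613 -0.1521  0.1629] 0.63 [346.1 217.4]
channel [ 0.4463 -0.028  -0.0021] 0.6 [328.9 106.9]
```

View pics/w1.png

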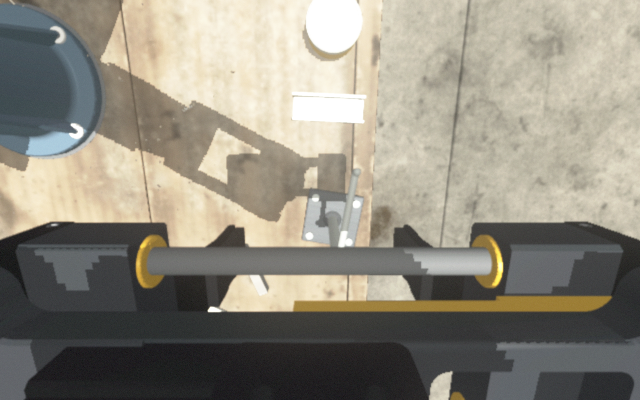

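The wrist view shows the hook's tip at about (356,173), with the bar running down to about (342,240). The tin and channel are above it. I'll enlarge both views for the bar direction.

Run:
```python
import cv2,numpy as np
a=cv2.imread('pics/w1.png')[160:250,290:380];a=cv2.resize(a,(540,540),interpolation=cv2.INTER_CUBIC)[:, :400]*1
w=cv2.resize(cv2.imread('pics/w1.png')[160:250,300:380],(480,540)[::1],interpolation=cv2.INTER_CUBIC)[:,:390]
t=cv2.imread('pics/top0.png')
t1=cv2.resize(t[175:235,385:450],(390,360),interpolation=cv2.INTER_CUBIC)
t2=cv2.resize(t[190:225,205:255],(300,210),interpolation=cv2.INTER_CUBIC)
o=np.zeros((590,790,3),np.uint8);o[:540,:390]=w;o[:360,400:790]=t1;o[370:580,400:700]=t2
cv2.imwrite('pics/z1.png',o)
```

```text
(no output)
```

View pics/z1.png

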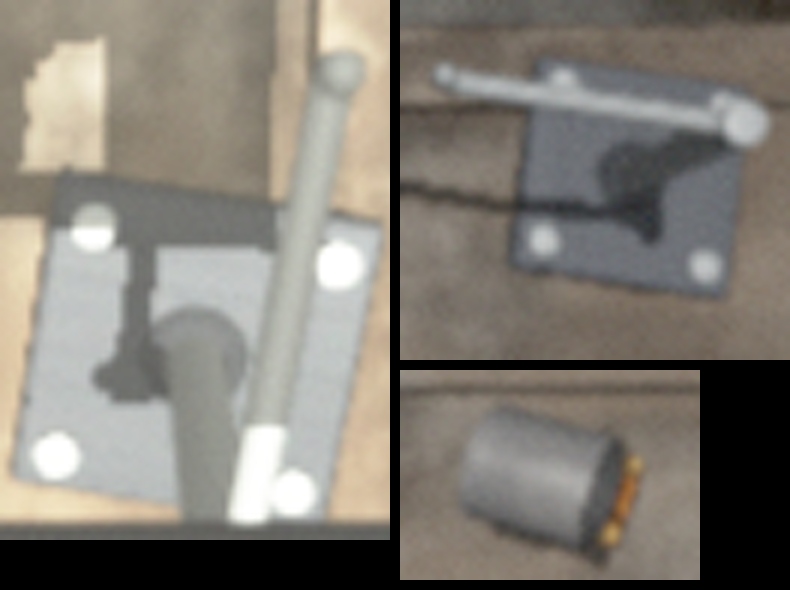

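The enlarged views give bar points of (355.8,176.7) and (344.2,230.8) in the wrist view, and (395,188.8) and (435,194.7) in the top view. The tip tops are at (356.8,171.7) and (392.5,187.3), and the post top at (442.5,195.3). The ring's axis is tilted about 15° from image x.

Run:
```python
from h import *
w=robot.camera('wrist');t=robot.camera('top')
for c,b,tip in((w,[(355.8,176.7),(344.2,230.8)],(356.8,171.7)),(t,[(395,188.8),(435,194.7)],(392.5,187.3))):
    p=[ray(c,x,.16)for x in b];tp=ray(c,tip,.174)
    d=p[1]-p[0];d/=np.linalg.norm(d)
    print('dir',d.round(3),np.degrees(np.arctan2(d[1],d[0])),'tip',tp.round(4),'bar',np.round(p,4),'seat from tip',(p[0]+d*(((tp-p[0])@d)+.0505)).round(4))
p=ray(t,(442.5,195.3),.168);print('post',p)
o=robot.get_obs();print(totool(np.array([.43,.235,.25])-o['position']))
```

```text
dir [-0.173 -0.985  0.   ] -99.98009802054796 tip [ 0.468  -0.1017  0.174 ] bar [[ 0.4689 -0.1092  0.16  ]
 [ 0.4582 -0.1701  0.16  ]] seat from tip [ 0.4614 -0.1518  0.16  ]
dir [-0.151 -0.989  0.   ] -98.69252765462132 tip [ 0.4683 -0.1002  0.174 ] bar [[ 0.4674 -0.1077  0.16  ]
 [ 0.4547 -0.1908  0.16  ]] seat from tip [ 0.4609 -0.1501  0.16  ]
post [ 0.45226411 -0.20389381  0.168     ]
[358.27864379   1.18081697  79.35033778]
```

Seat at about (0.461, -0.152), bar direction about -99.5°, and the two views agree. On to the ring.

>>> move_arm:
  series: "40 0 5 0 0 0; 80 0 15 0 0 0; 120 0 25 0 0 0; 160 0 35 0 0 -3; 200 0 45 0 0 -6; 240 0 55 0 0 -9; 280 0 65 0 0 -12; 320 0 70 0 0 -15"

```text
time: 2.9
position: [0.4283, 0.198, 0.2585]
tool_rot: [0.607, 0.794, -0.001, -0.0]
ft_force: [0.4, -0.5, 0.5]
grip_width: 0.087
grip_force: 0.0
```

Run:
```python
from h import *
o=robot.get_obs();print(o['time'],o['position'],R.from_quat(o['tool_rot']).as_matrix().round(3))
c=robot.camera('wrist');save(c,'w2')
for r in robot.tip_of(c,'ring_center')[:2]: print(np.round(r['xyz'],4),round(r['p'],2),proj(c,r['xyz']))
u,v=proj(c,[.4413,.2765,.031]).astype(int)
x0,y0=max(u-80,0),max(v-70,0)
print(x0,y0);im=c['img'][y0:y0+140,x0:x0+160,::-1]
cv2.imwrite('pics/z2.png',cv2.resize(im,None,fx=4,fy=4,interpolation=cv2.INTER_CUBIC))
```

```text
2.9 [0.42834207 0.19799997 0.25847135] [[-0.262  0.965 -0.002]
 [ 0.965  0.262 -0.001]
 [-0.    -0.002 -1.   ]]
[0.4464 0.2779 0.0348] 0.57 [351.5 119.8]
266 49
```

View pics/z2.png

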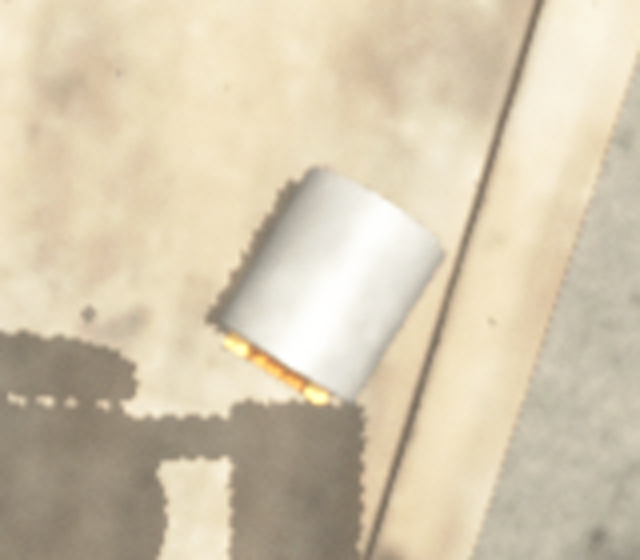

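The ring's silhouette corners in the crop are (312,168), (443,248), (350,402) and (216,322). Dividing by 4 and adding (266,49) gives full-image pixels.

Run:
```python
from h import *
c=robot.camera('wrist')
C=[ray(c,(266+x/4,49+y/4),.033)for x,y in((312,168),(443,248),(350,402),(216,322))]
print(np.round(C,4),'mid',np.mean(C,0).round(4))
for a,b in((3,0),(2,1)):
    d=C[b]-C[a];print(np.linalg.norm(d[:2]),np.degrees(np.arctan2(d[1],d[0])))
print('w',np.linalg.norm(C[0]-C[1]),np.linalg.norm(C[2]-C[3]))
m=np.mean(C,0);o=robot.get_obs();m[2]=.14;print(totool(m-o['position']))
```

```text
[[0.4279 0.3103 0.033 ]
 [0.4718 0.2993 0.033 ]
 [0.4586 0.2487 0.033 ]
 [0.4127 0.2607 0.033 ]] mid [0.4428 0.2798 0.033 ]
0.051946683844840386 72.95027105756184
0.05227967138409616 75.36996477206782
w 0.04527093863984772 0.04746207100828727
[ 74.23388217  35.43131847 118.85029112]
```

Sizes check out (52 × 46 mm). Centre is (0.443, 0.280) and axis yaw 74.5°, so the tool needs +31° about z.

>>> move_arm:
  series: "12 6 18 0 0 5; 24 12 36 0 0 10; 36 18 54 0 0 15; 48 24 72 0 0 20; 60 29 92 0 0 25; 74 35 119 0 0 31; 74 35 119 0 0 31; 74 35 119 0 0 31"

```text
time: 3.72
position: [0.4432, 0.2762, 0.1395]
tool_rot: [0.797, 0.603, -0.002, -0.0]
ft_force: [-0.3, -0.6, 0.2]
grip_width: 0.0867
grip_force: 0.0
```

Run:
```python
from h import *
o=robot.get_obs();print(o['time'],o['position'],R.from_quat(o['tool_rot']).as_matrix().round(3))
print(totool(np.array([.443,.2795,.036])-o['position']))
```

```text
3.7167 [0.4432112  0.27623347 0.13954947] [[ 0.272  0.962 -0.003]
 [ 0.962 -0.272 -0.002]
 [-0.003 -0.003 -1.   ]]
[  3.35722127  -0.82175205 103.54352575]
```

>>> move_arm:
  series: "1 0 25 0 0 0; 2 0 50 0 0 0; 3 0 75 0 0 0; 3 0 92 0 0 0; 3 0 103 0 0 0; 3 0 103 0 0 0; 3 0 103 0 0 0"

```text
time: 4.3
position: [0.445, 0.2803, 0.0385]
tool_rot: [0.798, 0.603, 0.0, 0.0]
ft_force: [-0.0, 0.7, 0.6]
grip_width: 0.087
grip_force: 0.0
```

>>> move_arm:
  series: "0 0 0 0 0 0; 0 0 0 0 0 0; 0 0 0 0 0 0; 0 0 0 0 0 0; 0 0 0 0 0 0; 0 0 0 0 0 0; 0 0 0 0 0 0; 0 0 0 0 0 0"
  jaw: 0
  newtons: 30

```text
time: 4.97
position: [0.4446, 0.2813, 0.0377]
tool_rot: [0.797, 0.604, 0.001, 0.0]
ft_force: [1.7, -1.4, 1.0]
grip_width: 0.0472
grip_force: 30.0
```

Gripped at 47.2 mm. Lifting, then on to staging.

>>> move_arm:
  series: "0 0 -10 0 0 0; 0 0 -30 0 0 0; 0 0 -60 0 0 0; 0 0 -90 0 0 0; 0 0 -120 0 0 0; 0 0 -150 0 0 0; 0 0 -170 0 0 0; 0 0 -170 0 0 0"

```text
time: 5.63
position: [0.4458, 0.2821, 0.2118]
tool_rot: [0.797, 0.603, 0.004, 0.001]
ft_force: [0.6, 0.2, -3.4]
grip_width: 0.047
grip_force: 30.0
```

Run:
```python
from h import *
o=robot.get_obs();print(o['time'],o['position'],o['grip_width'],o['ft_force'],R.from_quat(o['tool_rot']).as_matrix().round(3))
print(totool(np.array([.478,-.0485,.21])-o['position']))
c=robot.camera('wrist')
save(c,'w3')
```

```text
5.6333 [0.44577743 0.28206401 0.21183339] 0.047007326125432104 [ 0.6095204   0.23981333 -3.41566465] [[ 0.272  0.962  0.008]
 [ 0.962 -0.272  0.003]
 [ 0.005  0.007 -1.   ]]
[-309.3829287   120.81107863    1.05195079]
```

View pics/w3.png

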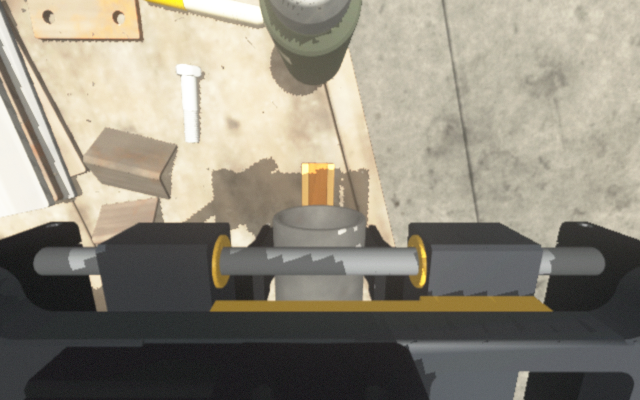

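The ring is held between the fingers, centred at column 319, with its open end's rim spanning rows 205–237 and columns 274–364. I'll check that against a level ring.

Run:
```python
from h import *
o=robot.get_obs();c=robot.camera('wrist');Rt=R.from_quat(o['tool_rot']).as_matrix()
th=np.linspace(0,2*np.pi,60)
for pitch in(-10,0,10):
  for dx in(-4,0,4):
    P=np.c_[0*th+26,24*np.cos(th),24*np.sin(th)]
    P=R.from_euler('y',pitch,degrees=True).apply(P)+[dx,0,6.7]
    q=np.array([proj(c,o['position']+Rt@(p/1000))for p in P]);print(pitch,dx,q.min(0),q.max(0))
```

```text
-10 -4 [273.5 207.4] [364.5 218. ]
-10 0 [273.2 201.1] [364.8 209.5]
-10 4 [273.  194.7] [365.1 200.9]
0 -4 [272.2 201.9] [365.9 229.6]
0 0 [271.9 195.4] [366.2 220.9]
0 4 [271.6 188.8] [366.5 212.1]
10 -4 [270.9 197.7] [367.2 242.9]
10 0 [270.6 191. ] [367.5 234.2]
10 4 [270.3 184.1] [367.9 225.3]
```

>>> move_arm:
  series: "-38 15 -2 0 0 -1; -77 30 -4 0 0 -2; -115 45 -6 0 0 -3; -154 60 -6 0 0 -4; -192 75 -6 0 0 -5; -230 90 -6 0 0 -6; -268 105 -6 0 0 -6; -305 119 -6 0 0 -6"

```text
time: 6.4
position: [0.4737, -0.0463, 0.2112]
tool_rot: [0.765, 0.644, -0.001, -0.002]
ft_force: [0.4, -0.3, -4.2]
grip_width: 0.0469
grip_force: 30.0
```

Run:
```python
from h import *
o=robot.get_obs();print(o['time'],o['position'],o['ft_force'],R.from_quat(o['tool_rot']).as_matrix().round(3),R.from_quat(o['tool_rot']).as_euler('xyz',degrees=True))
d=np.array([.165,.986,0]);s=np.array([.461,-.152,.172])
for k in(.110,.005):print(totool(s+d*k-o['position']))
```

```text
6.4 [ 0.47366776 -0.0462802   0.21119602] [ 0.39387631 -0.25278888 -4.22807883] [[ 0.17   0.985 -0.005]
 [ 0.985 -0.17   0.002]
 [ 0.001 -0.006 -1.   ]] [-1.79679746e+02 -5.38646074e-02  8.02054557e+01]
[ 3.59601877  5.15520495 39.17121323]
[-101.372146      5.69424748   39.06951654]
```

>>> move_arm:
  series: "4 5 10 0 0 0; 4 5 20 0 0 0; 4 5 30 0 0 0; 4 5 39 0 0 0; 4 5 39 0 0 0; 4 5 39 0 0 0"

```text
time: 6.9
position: [0.48, -0.0409, 0.173]
tool_rot: [0.765, 0.644, -0.001, -0.002]
ft_force: [0.4, -0.1, -2.5]
grip_width: 0.0469
grip_force: 30.0
```

Run:
```python
from h import *
o=robot.get_obs();print(o['time'],o['position'],o['ft_force'],R.from_quat(o['tool_rot']).as_euler('xyz',degrees=True))
d=np.array([.165,.986,0]);s=np.array([.461,-.152,.172])
print(totool(s+d*.005-o['position']))
a=robot.camera('scene');b=robot.camera('top')
h=np.array([.461,-.152,.16]);
for n,c in(('s',a),('t',b)):
  print(n,[proj(c,p) for p in(h,h+d*.0505+[0,0,.014],o['position']-[0,0,.0065]-.005*d,o['position']-[0,0,.0065]-.031*d)])
def crop(c,p):
  u,v=proj(c,p).astype(int);x0,y0=u-48,v-40;print(x0,y0);return cv2.resize(c['img'][y0:y0+90,x0:x0+96,::-1],None,fx=4,fy=4,interpolation=cv2.INTER_CUBIC)
cv2.imwrite('pics/z3.png',np.hstack([crop(a,h+d*.06),crop(b,h+d*.06)]))
```

```text
6.9 [ 0.47995001 -0.0409095   0.17295667] [ 0.37112249 -0.07095109 -2.51266094] [-1.79753282e+02 -3.85944493e-02  8.02492353e+01]
[-107.69720145    0.12025333    0.883612  ]
s [array([417.2, 149.3]), array([394.3, 147.5]), array([366.2, 155.4]), array([378.8, 153.2])]
t [array([416.3, 191.8]), array([393.5, 186.8]), array([365.7, 182.9]), array([378. , 184.8])]
341 114
339 147
```

View pics/z3.png

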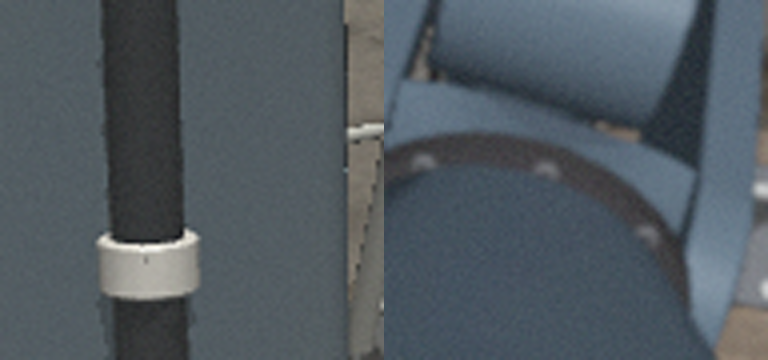

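The arm hides the hook in both views. The visible piece of bar in the scene view, at about (431,147), fits the estimate. I'll advance slowly and watch the force.

>>> move_arm:
  series: "-8 0 0 0 0 0; -16 0 0 0 0 0; -24 0 0 0 0 0; -32 0 0 0 0 0; -40 0 0 0 0 0; -48 0 0 0 0 0; -56 0 0 0 0 0; -56 0 0 0 0 0"

```text
time: 7.67
position: [0.4718, -0.0987, 0.1746]
tool_rot: [0.765, 0.644, -0.0, 0.001]
ft_force: [0.3, -0.1, -3.3]
grip_width: 0.0471
grip_force: 30.0
```

Run:
```python
from h import *
c=robot.camera('wrist');save(c,'w4')
d=np.array([.165,.986,0]);h=np.array([.461,-.152,.16]);print(proj(c,h+d*.0505+[0,0,.014]),proj(c,h+d*.0505))
cv2.imwrite('pics/w4.png',cv2.resize(c['img'][150:270,240:400,::-1],None,fx=4,fy=4,interpolation=cv2.INTER_CUBIC))
```

```text
[315.6 264.8] [315.8 253.4]
```

View pics/w4.png

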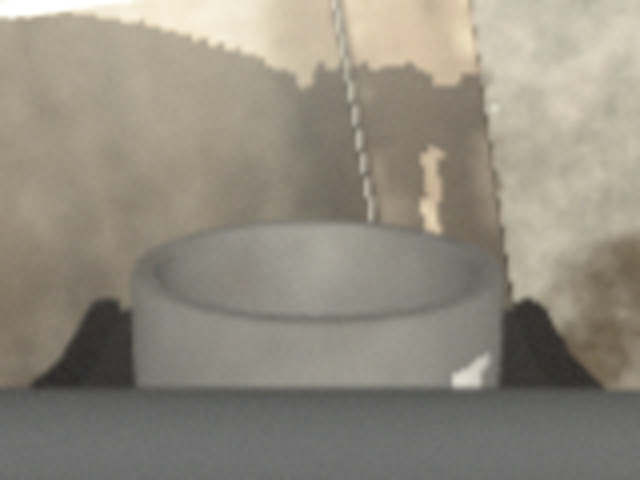

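The ring is level in the jaws with no contact force; the rim in the crop spans rows 222–318. Continuing over the tip.

>>> move_arm:
  series: "-7 0 1 0 0 0; -14 0 1 0 0 0; -21 0 1 0 0 0; -28 0 1 0 0 0; -35 0 1 0 0 0; -42 0 1 0 0 0; -49 0 1 0 0 0; -49 0 1 0 0 0"

```text
time: 8.38
position: [0.4636, -0.1467, 0.1736]
tool_rot: [0.765, 0.644, -0.0, 0.001]
ft_force: [-0.3, -0.1, -3.2]
grip_width: 0.0469
grip_force: 30.0
```

Run:
```python
from h import *
o=robot.get_obs();print(o['position'],o['ft_force'],o['moment'],totool(np.array([.461,-.152,.172])+.005*np.array([.165,.986,0])-o['position']))
c=robot.camera('wrist')
cv2.imwrite('pics/w5.png',cv2.resize(c['img'][150:270,240:400,::-1],None,fx=4,fy=4,interpolation=cv2.INTER_CUBIC))
```

```text
[ 0.46355261 -0.14673782  0.17363178] [-0.28013056 -0.06475263 -3.19661712] [-0.06696815 -0.0997564   0.02751937] [-0.62143844 -1.64677077  1.6308456 ]
```

View pics/w5.png

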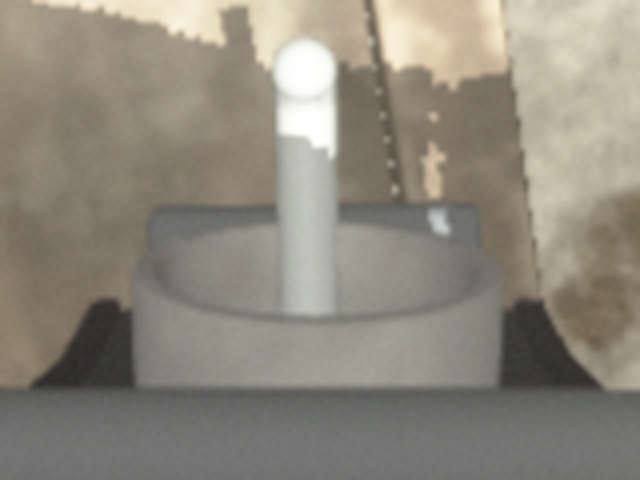

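The bar passes through the bore: tip at (305,70) in the crop, about 1.5 mm left of the ring's middle. Lowering to contact.

>>> move_arm:
  series: "0 -1.5 4 0 0 0; 0 -1.5 8 0 0 0; 0 -1.5 12 0 0 0; 0 -1.5 15 0 0 0; 0 -1.5 18 0 0 0; 0 -1.5 20 0 0 0; 0 -1.5 20 0 0 0; 0 -1.5 20 0 0 0"

```text
time: 9.1
position: [0.4619, -0.1448, 0.1534]
tool_rot: [0.765, 0.644, -0.0, -0.0]
ft_force: [0.1, -0.7, -3.9]
grip_width: 0.0468
grip_force: 30.0
```

>>> move_arm:
  series: "0 0 1 0 0 0; 0 0 2 0 0 0; 0 0 2 0 0 0; 0 0 2 0 0 0"

```text
time: 9.43
position: [0.4619, -0.1449, 0.1516]
tool_rot: [0.765, 0.644, 0.0, 0.0]
ft_force: [-0.3, -0.5, -3.2]
grip_width: 0.0472
grip_force: 30.0
```

>>> move_arm:
  series: "0 0 1 0 0 0; 0 0 2 0 0 0; 0 0 3 0 0 0; 0 0 3 0 0 0; 0 0 3 0 0 0"

```text
time: 9.85
position: [0.4623, -0.145, 0.1507]
tool_rot: [0.765, 0.644, 0.0, 0.001]
ft_force: [-3.9, 2.4, 14.5]
grip_width: 0.0468
grip_force: 30.0
```

Contact with the bar. Backing off slightly and releasing.

>>> move_arm:
  series: "0 0 -1 0 0 0; 0 0 -2 0 0 0; 0 0 -2 0 0 0; 0 0 -2 0 0 0"

```text
time: 10.18
position: [0.4622, -0.145, 0.1509]
tool_rot: [0.765, 0.644, 0.0, 0.0]
ft_force: [-1.1, 0.6, 2.6]
grip_width: 0.0472
grip_force: 30.0
```

>>> move_arm:
  series: "0 0 0 0 0 0; 0 0 0 0 0 0; 0 0 0 0 0 0; 0 0 0 0 0 0; 0 0 0 0 0 0; 0 0 0 0 0 0; 0 0 0 0 0 0; 0 0 0 0 0 0"
  jaw: 0.9

```text
time: 10.85
position: [0.4619, -0.1449, 0.1505]
tool_rot: [0.765, 0.644, -0.0, -0.0]
ft_force: [-0.8, 0.4, -0.6]
grip_width: 0.0778
grip_force: 0.0
```

>>> move_arm:
  series: "0 0 -10 0 0 0; 0 0 -25 0 0 0; 0 0 -45 0 0 0; 0 0 -65 0 0 0; 0 0 -85 0 0 0; 0 0 -105 0 0 0; 0 0 -120 0 0 0; 0 0 -120 0 0 0"

```text
time: 11.52
position: [0.4636, -0.1458, 0.2735]
tool_rot: [0.765, 0.644, 0.001, 0.003]
ft_force: [0.4, -0.1, -0.2]
grip_width: 0.0782
grip_force: 0.0
```

>>> move_arm:
  series: "-10 0 -5 0 0 0; -20 0 -10 0 0 0; -40 0 -10 0 0 0; -40 0 -10 0 0 0; -40 0 -10 0 0 0; -40 0 -10 0 0 0; -40 0 -10 0 0 0; -40 0 -10 0 0 0"

```text
time: 12.18
position: [0.4548, -0.1838, 0.2801]
tool_rot: [0.765, 0.644, -0.0, -0.001]
ft_force: [-0.0, -0.2, -0.7]
grip_width: 0.0784
grip_force: 0.0
```

Run:
```python
from h import *
o=robot.get_obs();print(o['time'],o['position'],o['ft_force'])
c=robot.camera('wrist')
for r in robot.tip_of(c,'ring_center')[:1]: print(np.round(r['xyz'],4),r['p'])
cv2.imwrite('pics/w6.png',cv2.resize(c['img'][80:280,220:420,::-1],None,fx=2.9,fy=2.9,interpolation=cv2.INTER_CUBIC))
```

```text
12.1833 [ 0.45484713 -0.18375026  0.28013166] [-0.03260185 -0.22277877 -0.66953753]
[ 0.464  -0.1487  0.1447] 0.87
```

View pics/w6.png

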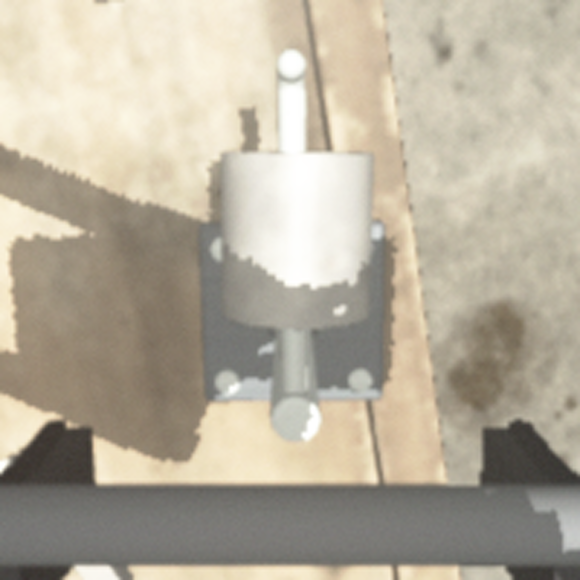

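The ring hangs on the bar at crop rows 152–328, between the tip at (291,65) and the post at (295,415). It is roughly centred and aligned, with the gripper clear. Handing in.

```bash
python3 -c "
from rig import robot
print(robot.hand_in())"
```

```text
the job is handed in; nothing more can be done
None
```

The ring hangs on the hook's bar between the tip and the post, at a measured centre of (0.464, -0.149, 0.145) m. The gripper is clear, the arm never went near the tin or channel, and the job was handed in at about 12 s (no verdict was returned).

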